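# Index the spice carousel and load the spare jar

## Task

Turn the spice carousel (a red bar handle on top turns it) until the empty cup clicks in under the window in the clear cover, and let it settle there. Then take the spice jar that lies on the worktop and put it down upright, lid on top, in that empty cup, seated on the cup's floor. Leave the tin, the salt shaker, the ramekin and the pepper mill standing where they are.

Things in the scene. Friction and masses are not known exactly. Their poses are not given: they have to be found in the camera images.
- carousel: Fixed spice carousel. Origin: on the turning axis, underside of its 300 x 300 x 10 mm dark base; -x is the loading side. Four 12 mm posts at x, y = +-139 mm carry a clear cover, underside 142 mm up, top 146 mm (steel trim to 148). Its only opening is the window: x -141 to +19 mm, y -65 to +65 mm.
- turntable (a joint): Angle of the wooden turntable (radius 132 mm, top 26 mm up), anticlockwise from above, range -1 to 3 rad; stays where left. Five cups 72 degrees apart at 95 mm radius: four hold fixed jars, one is empty. A spring detent at 0, 1.257, 2.513 rad pulls in from 4 degrees either side; 0.3 N m leaves it. At 0 the empty cup is under the window.
- handle (a point): Centre of the red bar handle on top of the spindle, on the turning axis, 186 mm above the worktop. The bar is 74 mm long, 14 mm thick and 32 mm high (170 to 202 mm up), lies along this frame's y, and turns with the turntable; the empty cup lies on this frame's -x side, square to the bar.
- empty_cup (a point): Centre of the floor of the empty aluminium cup (28 mm above the worktop; cup wall rises 20 mm above that floor; inner diameter 54 mm at the floor, 56 mm at the mouth). Turns with the turntable; its axes are the turntable's.
- window (a point): Where the empty cup must stop, seen from above: point in the plane of the cover's top, 95 mm from the turning axis towards the loading side.
- jar: The loose spice jar to load: clear glass with a black-brown lid, cylinder 41 mm in diameter (lid 40 mm), 105 mm long with lid (lid is the last 20 mm), 0.11 kg. Origin: centre of its bottom; z axis along the jar towards the lid. At the start it lies on its side on the worktop (axis 20 mm up).
- tin: Bystander: small food tin, 58 mm diameter, 72 mm high, standing; origin at the centre of the underside.
- salt: Bystander: glass salt shaker with grey top, 44 mm diameter, 90 mm high, standing; origin at the centre of the underside.
- ramekin: Bystander: white ramekin, 69 mm diameter, 38 mm high, standing; origin at the centre of the underside.
- mill: Bystander: dark wooden pepper mill, 58 mm diameter, 150 mm high, standing; origin at the centre of the underside.
Not all that is in view belongs to the job. What is shaped like the jar but blue is not meant.

How it is judged (in metres and radians):
On the way:
1. the empty cup is clicked in under the window and the turntable is at rest with the handle let go, before the jar goes in (value of joint turntable between -0.06 and 0.06 rad and velocity of joint turntable between -0.1 and 0.1 rad/s and contact force between the fingers and turntable below 0.1 N and horizontal distance between jar and empty_cup above 0.05 m), for 0.3 s.
At the end, for the whole second after the job is handed in: The turntable rests within 0.06 rad of its window position; the jar stands in the once empty cup, lid up, tilted under 0.1 rad, bottom within 12 mm of the cup's centre and 4 mm of its floor, at rest; the four bystanders upright, within 30 mm of their starts (value of joint turntable between -0.06 and 0.06 rad and horizontal distance between jar and empty_cup below 0.012 m and z of jar in the frame of empty_cup between -0.004 and 0.004 m and angle between jar's own z axis and vertical below 0.1 rad and linear speed of jar below 0.02 m/s and distance of each of tin, salt, ramekin, mill from where it was at the start of the episode below 0.03 m and angle between each of tin, salt, ramekin, mill's own z axis and vertical below 0.2 rad); the robot touches nothing.
It fails at once if a bystander (tin, salt shaker, ramekin, pepper mill) is knocked over or moved by more than 30 mm (distance of any of tin, salt, ramekin, mill from where it was at the start of the episode above 0.03 m or angle between any of tin, salt, ramekin, mill's own z axis and vertical above 0.35 rad).
It also fails if it takes over 72 s, if anything falls off the work surface, if the arm or the gripper's body presses on something with over 40 N, if the wrist force passes 120 N, or if a joint passes its speed limit or range.

## Robot

A 7-joint arm with a two-finger parallel gripper is mounted at the origin on a cart in front of the work surface, level with it; the furniture and walls round the work are solid. World frame = base frame: x ahead of the robot, y to its left, z up, the work surface at z = 0. Lengths are in m, angles in degrees, forces in N, time in s.
With the tool pointing down it reaches from about 0.425 to 0.975 m from the base axis. Payload 16.7 kg.
Tool frame: the origin (TCP) lies at the very end of the fingers, on their centre line; the grasp point (between the pads) lies 19 mm behind it; z points along the fingers, y is the line along which they close (so a half turn about z gives the same grasp; the last joint's range is limited). The gripper opens to 85 mm and grips with 20 to 120 N. Pads are 22 mm wide; open, the fingers measure 114 mm over their backs; the gripper's body (76 mm by 85 mm) begins 54 mm behind the grasp point. The pads swing forward as they close: fully open they stand 13 mm farther back than shut.
Start: joints at [-73.195, 24.414, 4.234, 92.017, -1.954, 63.644, -3.845], TCP at [0.289, 0.61, 0.201] pointing down, gripper open.
Joint ranges: [-163.25, 163.25], [-28.42, 122.38], [-70.27, 78.77], [12.13, 141.07], [-58.53, 238.53], [9.26, 117.41], [-156.51, 156.51]. Speed limits (degrees/s): [108.29, 108.29, 136.94, 136.94, 172.46, 172.46, 172.46].

## Interface

Orientations are given as [roll, pitch, yaw] about the fixed x, y, z axes, in that order (R = Rz(yaw) Ry(pitch) Rx(roll)).
In Python, from workcell import * gives the robot as it stands. The module is installed in compiled form; this text tells all that it offers.
- The arm moves only by the tool move_arm, never from a script. Its arguments are lists of equal length, an entry for each row: "linear": the shift along the tool's x, y, z in m, a list of three; "turn": the turn about the tool's z in degrees; "gripper": the finger opening in m, from 0 to 0.0854. A call has 1 to 20 rows; each row is the pose to reach, as a shift and turn from the pose commanded when the call began, along the tool's axes at that moment; what a row does not reach only later rows make up. A row lasts 1/8 s, in which the tool goes at most 62.5 mm and 10.7 degrees, less where a joint would pass 70% of its speed; a pose out of reach is approached as far as the arm can. A call with a gripper value outside its range is refused whole. The fingers move at their own pace and stop on an object; "newtons" is the grip in N (left out, the last holds). Time passes only in rows, so rows that repeat a pose let the fingers close. It gives the time, the measured TCP pose, the force, the opening and the grip force at its end, in the units of the state.
- get_state(): the state, without advancing time (a new reading comes with each control period).
- snapshot(name): name is "scene" or "top" or "wrist"; returns a dict with "img" (400x640x3 uint8, red, green, blue), "K" (3x3 intrinsics, pixels), "k1" (the pictures are not rectified: a ray, as slopes to the right and down, at radius r is drawn at 1 + k1 r^2 times it, then the intrinsics apply), "R" (3x3) and "t" (3): a world point X has camera coordinates R X + t. Camera axes: x right, y down, z forward; pixel columns grow to the right and rows downward; lengths in m; the calibration is good to about 2 mm. A picture is of the moment at which its call begins. There is no depth.
- job_done(): hands the job in; it is judged then, once.
The state is a dict: "t": time; "qpos": joint angles; "joint_velocities": joint speeds; "tau": joint torques, N m; "ee_pos": TCP position; "eef_rot": TCP orientation; "wrist_force": force on the tool from outside, world axes, zero at the start; "torque": the same for the moment, N m; "grip_width": finger opening in m; "grasp_force": force on a finger pad.
Only numpy, scipy, OpenCV 4.12 (cv2) and the standard library are available. Lean on these libraries where they do the work, as an engineer would, in place of code of your own. Each camera call takes 0.05 s, during which the arm holds its last target. There are 200 camera calls.

## Working session

There is one attempt and no reset: what is moved stays moved. The work goes in short steps, Python scripts to look and compute and a tool call to move; the robot and the scene stay as the last step left them, time stands still between calls to the robot, and variables do not carry over. Pictures are saved under pics/ and viewed, at most 10 in all, crops included, and the job is handed in when it is done.

Besides the shell and the picture viewer there is one more tool, called after "Request:" in YAML: its name, and indented under it one key for each argument. move_arm: Moves the arm, as the interface text tells. Its arguments: {"type":"object","properties":{"linear":{"type":"array","items":{"type":"array","items":{"type":"number"}}},"turn":{"type":"array","items":{"type":"number"}},"gripper":{"type":"array","items":{"type":"number"}},"newtons":{"type":"number"}},"required":["linear","turn","gripper"]}

```bash
mkdir -p pics; cat > h.py <<'E'
from workcell import *
import numpy as np, cv2
def snap(n,f):
    s=snapshot(n); cv2.imwrite('pics/'+f,s['img'][:,:,::-1]); np.savez('pics/'+f+'.npz',**s); return s
def ray(s,u,v):
    K=s['K']; d=np.array([float(s['k1']),0,0,0,0])
    p=cv2.undistortPoints(np.array([[[u,v]]],float),K,d)[0,0]
    R=s['R'];return -R.T@s['t'], R.T@np.array([p[0],p[1],1])
def plane(s,u,v,z):
    c,d=ray(s,u,v); return c+d*(z-c[2])/d[2]
def proj(s,X):
    p,_=cv2.projectPoints(np.array([X],float),cv2.Rodrigues(s['R'])[0],s['t'],s['K'],np.array([float(s['k1']),0,0,0,0])); return p[0,0]
def load(f): return dict(np.load('pics/'+f+'.npz'))
E
python3 - <<'E'
from h import *
a=snap('top','top0.png');b=snap('scene','sc0.png')
cv2.imwrite('pics/both0.png',cv2.resize(np.vstack([a['img'],b['img']])[:,:,::-1],None,fx=.75,fy=.75))
print(a['k1'],-a['R'].T@a['t'],-b['R'].T@b['t'],a['R'],get_state())
E
```

```text
-0.02942500167480374 [ 0.37298265 -0.09037345  1.47017394] [ 0.03342442 -1.00662246  0.61717834] [[ 0.00797855 -0.99994258 -0.00715416]
 [-0.98756996 -0.00675631 -0.1570348 ]
 [ 0.15697744  0.00831814 -0.98756716]] {'t': 0.1, 'qpos': array([-73.1966614 ,  24.44706883,   4.23233573,  92.04964684,
        -1.95203017,  63.64266476,  -3.84439569]), 'joint_velocities': array([-0.04963776, -0.03123794, -0.08792989, -0.08898539,  0.04805459,
        0.00166651,  0.00604393]), 'tau': array([ 7.05535873e-03, -9.51535535e+01,  3.77086848e+00, -4.64409471e+01,
        1.96310825e-02,  6.41307139e-03, -4.27642220e-06]), 'ee_pos': array([0.28907104, 0.60951568, 0.20006118]), 'eef_rot': array([-1.79933103e+02,  6.72512618e-03,  1.54629227e+02]), 'wrist_force': array([ 0.01238406, -0.67883291, -0.06734308]), 'torque': array([ 0.03453163,  0.02922901, -0.03097456]), 'grasp_force': 0.0, 'grip_width': 0.0854411331480372}
```

View pics/top0.png

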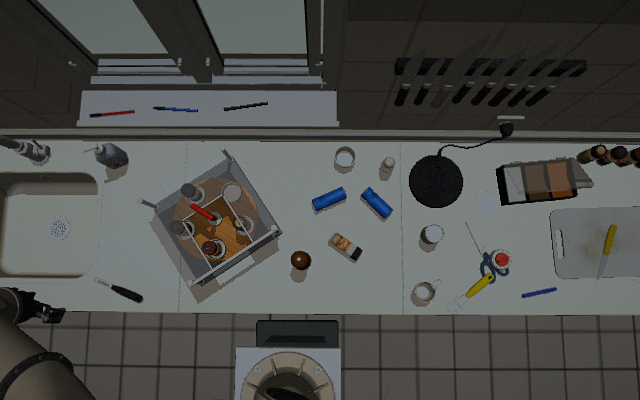

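View pics/sc0.png

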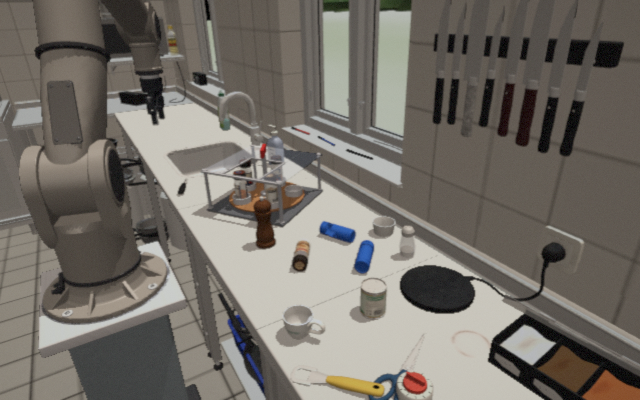

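The top view shows the carousel centred near (217,215), with its red handle at (203,212). Three things are jar-shaped: blue at (329,199), blue at (377,203), and clear/brown with a dark lid at (345,247). The third fits the description because it is glass with a black-brown lid and isn't blue. I'll confirm it in one enlarged crop.

```bash
python3 - <<'E'
from h import *
s=load('top0.png'); im=s['img']
cv2.imwrite('pics/crop0.png',cv2.resize(im[145:290,135:400][:,:,::-1],None,fx=3,fy=3,interpolation=cv2.INTER_CUBIC)[:, :795])
for n,p,z in [('mill',(300,260),.13),('jar',(345,247),.02),('h',(203,212),.2)]: print(n,plane(s,*p,z))
E
```

```text
mill [ 0.40940383 -0.03703119  0.13      ]
jar [ 0.4531941  -0.17073147  0.02      ]
h [0.53560239 0.22761536 0.2       ]
```

View pics/crop0.png

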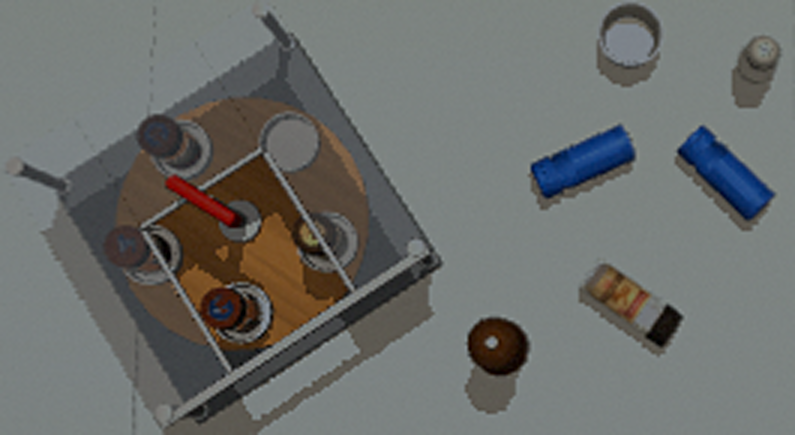

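The crop confirms the jar: glass with brown contents and a label, and a dark lid at its lower-right end near full-frame (358,253). The empty cup is at (232,192), and the window faces lower right. The pepper mill is at about (301,260), the ramekin at (345,158) and the salt at (388,165).

```bash
python3 - <<'E'
from h import *
s=load('top0.png'); im=s['img'].astype(int)
f=lambda u,v:(135+(u-1)/3,145+(v-1)/3)
m=((im[:,:,0]>110)&(im[:,:,1]<60)&(im[:,:,2]<60)); m[:, :150]=0;m[:, 300:]=0;m[:150]=0;m[290:]=0
v,u=np.nonzero(m);print(len(u),cv2.minAreaRect(np.c_[u,v].astype(np.float32)))
pts=np.c_[u,v].astype(np.float32);box=cv2.boxPoints(cv2.minAreaRect(pts))
for b in box: print('hb',plane(s,*b,.202)[:2])
W=np.array([plane(s,*f(*p),.148)[:2] for p in [(145,228),(265,152),(355,290),(230,370)]]);print('win',W)
print('cup',plane(s,*f(292,142),.048)[:2])
B=[plane(s,*f(*p),.01)[:2] for p in [(62,192),(290,40),(438,262),(200,418)]];print('base',np.array(B))
print('spind',plane(s,*f(238,221),.03)[:2])
print('posts top',[plane(s,*f(*p),.148)[:2] for p in [(12,166),(260,10),(416,248),(166,413)]])
# jar ends
for p in [(598,275),(672,330)]: print('jar',plane(s,*f(*p),.03)[:2])
for n,p,z in [('mill',(499,345),.13),('salt',(762,50),.09),('ram',(629,38),.038),('blue',(590,160),.02),('b2',(725,172),.02)]:print(n,plane(s,*f(*p),z)[:2])
b=load('sc0.png');im=b['img'].astype(int)
m=((im[:,:,0]>130)&(im[:,:,1]<60)&(im[:,:,2]<60));m[:130]=0;m[170:]=0;m[:,:230]=0;m[:,300:]=0
v,u=np.nonzero(m);print(len(u),u.min(),u.max(),v.min(),v.max(),u.mean(),v.mean(), [proj(b,[.5356,.2276,z]) for z in (.17,.202)])
E
```

```text
98 ((201.2117462158203, 210.95294189453125), (24.696271896362305, 3.988218069076538), 32.47119140625)
hb [0.55163064 0.26445435]
hb [0.56099586 0.25900886]
hb [0.52481784 0.20002371]
hb [0.51554024 0.20550033]
win [[0.51698417 0.29671853]
 [0.5907885  0.18526847]
 [0.46001001 0.09540213]
 [0.38451467 0.21017687]]
cup [0.61786385 0.17867502]
base [[0.56939737 0.42713897]
 [0.73490109 0.19203544]
 [0.49884912 0.02917893]
 [0.33666663 0.27046251]]
spind [0.53785751 0.23504821]
posts top [array([0.57558188, 0.42811377]), array([0.73045198, 0.19567666]), array([0.50001299, 0.03889794]), array([0.34433429, 0.26832813])]
jar [ 0.48502479 -0.13648207]
jar [ 0.42962419 -0.21182125]
mill [ 0.41036509 -0.03985572]
salt [ 0.70766462 -0.29904117]
ram [ 0.73219722 -0.16818369]
blue [ 0.60571249 -0.12823936]
b2 [ 0.5940152  -0.26887687]
19 261 265 144 150 263.2631578947368 147.05263157894737 [array([262.91163527, 156.1340123 ]), array([262.09778963, 147.00093911])]
```

Request:
move_arm:
  linear:
    - [0,0,-0.06]
    - [0,0,-0.06]
    - [-0.048,-0.029,-0.06]
    - [-0.097,-0.058,-0.06]
    - [-0.145,-0.088,-0.06]
    - [-0.193,-0.117,-0.06]
    - [-0.241,-0.146,-0.06]
    - [-0.29,-0.176,-0.06]
    - [-0.338,-0.205,-0.06]
    - [-0.386,-0.234,-0.06]
    - [-0.386,-0.234,-0.06]
    - [-0.386,-0.234,-0.06]
    - [-0.386,-0.234,-0.06]
  turn: [0,0,-8,-16,-24,-32,-40,-50,-60,-70,-78,-84,-84]
  gripper: [0.085,0.085,0.085,0.085,0.085,0.085,0.085,0.085,0.085,0.085,0.085,0.085,0.085]

```text
t: 1.72
ee_pos: [0.5376, 0.2328, 0.2602]
eef_rot: [180.0, -0.0, -121.4]
wrist_force: [-1.9, -0.4, -0.4]
grip_width: 0.0848
grasp_force: 0.0
```

```bash
python3 - <<'E'
from h import *
s=get_state();print(s['qpos'],s['ee_pos'],s['eef_rot'])
w=snap('wrist','w1.png')
c=-w['R'].T@w['t'];print(c)
for a in (.5375,.2325,.202),(.4589,.1791,.148): print(proj(w,a))
E
```

```text
[-33.53176708  13.30156526   4.58271507  99.87088262  -1.15001758
  66.91020653 119.95484355] [0.53757451 0.23276243 0.26024976] [ 1.79977572e+02 -3.03547807e-02 -1.21425407e+02]
[0.49828877 0.16815613 0.43289622]
[315.95180204 206.66654934]
[357.67207444 101.07562881]
```

View pics/w1.png

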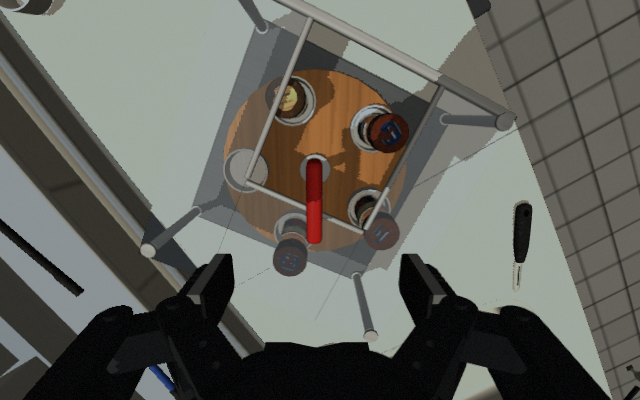

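The wrist view shows the handle bar at (315,160–243), vertical in the image and centred between the fingers, so the yaw is right. Next I descend, grip and turn it clockwise.

Request:
move_arm:
  linear:
    - [0,0,0.03]
    - [0,0,0.06]
    - [0,0,0.085]
    - [0,0,0.085]
    - [0,0,0.085]
    - [0,0,0.085]
    - [0,0,0.085]
    - [0,0,0.085]
    - [0,0,0.085]
    - [0,0,0.085]
  turn: [0,0,0,0,0,0,0,0,0,0]
  gripper: [0.085,0.085,0.085,0.085,0.005,0.005,0.005,0.005,0.005,0.005]
  newtons: 40

```text
t: 3.02
ee_pos: [0.5377, 0.233, 0.1757]
eef_rot: [180.0, -0.0, -121.4]
wrist_force: [-0.4, -0.5, 0.4]
grip_width: 0.0054
grasp_force: 0.0
```

```bash
python3 - <<'E'
from h import *
w=snap('wrist','w2.png'); b=snap('scene','sc2.png');a=snap('top','top2.png')
def up(i): return cv2.resize(i,(400,300),interpolation=cv2.INTER_CUBIC)
o=np.vstack([np.hstack([cv2.resize(w['img'],(400,250)),up(b['img'][110:230,190:350])]),np.hstack([up(a['img'][150:285,135:315]),up(b['img'][110:170,220:300])])] ) if 0 else None
r=np.hstack([up(w['img']),up(b['img'][110:230,190:350])]); r2=np.hstack([up(a['img'][150:285,135:315]),up(b['img'][115:175,225:305])])
cv2.imwrite('pics/c2.png',np.vstack([r,r2])[:,:,::-1]); print(get_state()['grip_width'])
E
```

```text
0.0049788095515330534
```

View pics/c2.png

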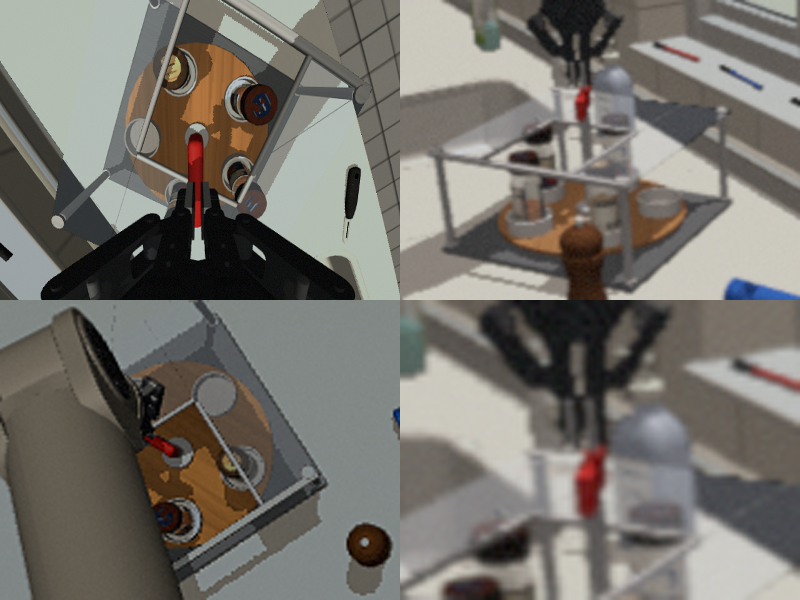

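```bash
python3 - <<'E'
from h import *
w=load('w2.png');b=load('sc2.png');a=load('top2.png')
for n,s,box in (('w',w,(100,400,200,420)),('sc',b,(130,170,240,290)),('w1',load('w1.png'),(100,300,250,380))):
    im=s['img'].astype(int);m=((im[:,:,0]>90)&(im[:,:,1]<60)&(im[:,:,2]<60));k=np.zeros_like(m);k[box[0]:box[1],box[2]:box[3]]=1
    v,u=np.nonzero(m&k);print(n,len(u),u.min(),u.max(),v.min(),v.max())
    for z in (.17,.202):
        print(z,[proj(s,np.array([.5375,.2325,z])+q*.037*np.array([.522,.853,0])).round(1) for q in (-1,0,1)])
    print('tcp',proj(s,[.5377,.233,.1757]),proj(s,[.5377,.233,.195]))
i=w['img'][150:330,210:430]; j=b['img'][120:180,230:310]
cv2.imwrite('pics/c3.png',np.hstack([cv2.resize(i,(440,360),interpolation=cv2.INTER_CUBIC),cv2.resize(j,(360,360),interpolation=cv2.INTER_CUBIC)])[:,:,::-1])
E
```

```text
w 2074 244 419 116 302
0.17 [array([316. , 176.4]), array([315.9, 230.6]), array([315.9, 278.9])]
0.202 [array([316. , 189.2]), array([315.9, 252.8]), array([315.9, 307.9])]
tcp [316.06893429 234.81359234] [316.08948636 248.08001761]
sc 46 261 265 144 157
0.17 [array([261.3, 159.3]), array([262.8, 155.6]), array([264.3, 152.2])]
0.202 [array([260.5, 150. ]), array([262. , 146.5]), array([263.5, 143.2])]
tcp [262.69271256 153.98014105] [262.20345528 148.4914824 ]
w1 1102 296 373 100 243
0.17 [array([315.9, 157.2]), array([315.9, 196.2]), array([315.9, 232.2])]
0.202 [array([316., 163.]), array([316. , 206.7]), array([315.9, 246.5])]
tcp [316.03282033 198.44739657] [316.0513776  204.74451955]
```

View pics/c3.png

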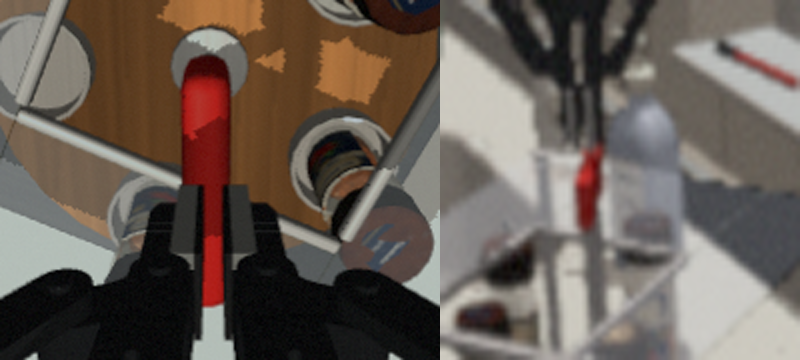

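```bash
python3 - <<'E'
from h import *
y=np.radians(-121.4);tx=np.array([np.cos(y),np.sin(y),0]);ty=np.array([np.sin(y),-np.cos(y),0])
for n,p,h in (('w1.png',[.5376,.2328,.2602],.0425),('w2.png',[.5377,.233,.1757],.0025)):
    s=load(n)
    for dz in (0,.01,.02,.03,.04): print(n,dz,[proj(s,np.array(p)+.011*tx+q*h*ty+[0,0,dz]).round(1) for q in (-1,1)])
b=load('sc2.png')
print([proj(b,[.5377,.233,.1757+d]).round(1) for d in (0,.01,.02,.03,.04)])
E
```

```text
w1.png 0 [array([249.8, 219.1]), array([382.4, 218.9])]
w1.png 0.01 [array([246.2, 224.8]), array([386. , 224.7])]
w1.png 0.02 [array([242.2, 231.3]), array([390.1, 231.1])]
w1.png 0.03 [array([237.7, 238.5]), array([394.6, 238.3])]
w1.png 0.04 [array([232.6, 246.7]), array([399.7, 246.4])]
w2.png 0 [array([312.2, 219. ]), array([320., 219.])]
w2.png 0.01 [array([312. , 224.8]), array([320.2, 224.8])]
w2.png 0.02 [array([311.7, 231.2]), array([320.5, 231.2])]
w2.png 0.03 [array([311.5, 238.5]), array([320.7, 238.5])]
w2.png 0.04 [array([311.2, 246.7]), array([321. , 246.7])]
[array([262.7, 154. ]), array([262.4, 151.1]), array([262.2, 148.3]), array([261.9, 145.4]), array([261.7, 142.5])]
```

The images put the real fingertips about 34 mm above the reported TCP: (316,242) in the wrist view and row 144 in the scene view. That is why the fingers closed above the bar. I'll open, go 35 mm lower and grip again.

Request:
move_arm:
  linear:
    - [0,0,0]
    - [0,0,0]
    - [0,0,0]
    - [0,0,0]
    - [0,0,0.02]
    - [0,0,0.035]
    - [0,0,0.035]
    - [0,0,0.035]
    - [0,0,0.035]
    - [0,0,0.035]
    - [0,0,0.035]
    - [0,0,0.035]
  turn: [0,0,0,0,0,0,0,0,0,0,0,0]
  gripper: [0.06,0.06,0.06,0.06,0.06,0.06,0.06,0.005,0.005,0.005,0.005,0.005]
  newtons: 40

```text
t: 4.68
ee_pos: [0.5397, 0.2322, 0.1417]
eef_rot: [-179.8, 0.1, -121.5]
wrist_force: [9.9, -3.8, 0.0]
grip_width: 0.0133
grasp_force: 47.3
```

Request:
move_arm:
  linear:
    - [0,-0.002,0]
    - [0,-0.002,0]
    - [0,-0.002,0]
    - [0,-0.002,0]
    - [0,-0.002,0]
    - [0,-0.002,0]
    - [0,-0.002,0]
    - [0,-0.002,0]
    - [0,-0.002,0]
    - [0,-0.002,0]
    - [0,-0.002,0]
    - [0,-0.002,0]
    - [0,-0.002,0]
    - [0,-0.002,0]
    - [0,-0.002,0]
    - [0,-0.002,0]
    - [0,-0.002,0]
    - [0,-0.002,0]
    - [0,-0.002,0]
  turn: [3,9,16,23,30,37,44,51,58,65,72,79,86,93,100,107,112,114,114]
  gripper: [0.005,0.005,0.005,0.005,0.005,0.005,0.005,0.005,0.005,0.005,0.005,0.005,0.005,0.005,0.005,0.005,0.005,0.005,0.005]

```text
t: 7.05
ee_pos: [0.5397, 0.2297, 0.1416]
eef_rot: [-180.0, 0.1, 124.5]
wrist_force: [-4.3, -13.7, 13.2]
grip_width: 0.0133
grasp_force: 49.2
```

Request:
move_arm:
  linear:
    - [0,0,0]
    - [0,0,0]
    - [0,0,0]
    - [0,0,0]
    - [0,0,0]
    - [0,0,0]
    - [0,0,-0.04]
    - [0,0,-0.08]
    - [0,0,-0.13]
    - [0,0,-0.13]
  turn: [0,0,0,0,0,0,0,0,0,0]
  gripper: [0.005,0.005,0.06,0.06,0.06,0.06,0.06,0.06,0.06,0.06]

```text
t: 8.3
ee_pos: [0.5411, 0.2327, 0.2743]
eef_rot: [179.7, -0.0, 124.6]
wrist_force: [-0.1, 1.2, -0.4]
grip_width: 0.0602
grasp_force: 0.0
```

```bash
python3 - <<'E'
from h import *
s=get_state();print(s['qpos'],s['ee_pos'],s['eef_rot'])
w=snap('wrist','w3.png')
c=np.array([.5385,.2325,0])
for yaw in (30,34.2,38):
    t=np.radians(yaw); print(yaw,proj(w,c+[-.095*np.cos(t),-.095*np.sin(t),.048]),[proj(w,c+[-q*.037*np.sin(t),q*.037*np.cos(t),.202]).round(1) for q in (-1,1)])
E
```

```text
[-54.37237388  13.75024512  30.16335515  99.90465413  -7.47548862
  67.98840245  12.47239355] [0.5410734  0.23266645 0.27433186] [ 1.79664030e+02 -1.22181847e-02  1.24624245e+02]
30 [245.51956599 163.96522186] [array([309.9, 239.2]), array([316.3, 159.8])]
34.2 [245.65204819 168.8989251 ] [array([312.8, 239.4]), array([313.1, 159.6])]
38 [246.08373162 173.32333228] [array([315.5, 239.3]), array([310.2, 159.7])]
```

View pics/w3.png

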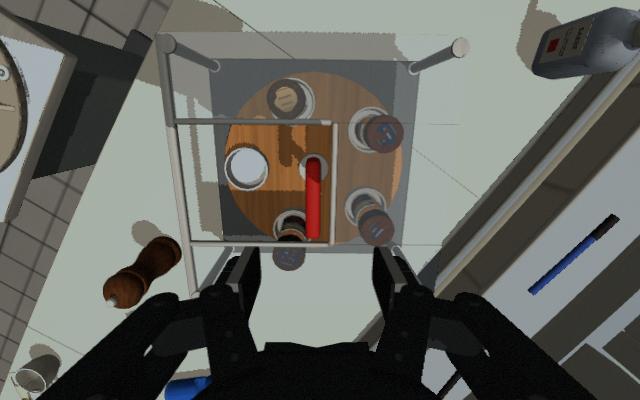

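The cup now sits under the window, centred at (246,168) where I predicted it, and the handle is parallel to the window edge. Next I move over the jar.

Request:
move_arm:
  linear:
    - [-0.029,-0.03,0]
    - [-0.057,-0.06,0]
    - [-0.086,-0.09,0]
    - [-0.115,-0.12,0]
    - [-0.143,-0.15,0]
    - [-0.172,-0.18,0]
    - [-0.201,-0.21,0]
    - [-0.23,-0.24,0]
    - [-0.258,-0.27,0]
    - [-0.287,-0.3,0]
    - [-0.287,-0.3,0]
    - [-0.287,-0.3,0]
    - [-0.287,-0.3,0]
  turn: [7,14,21,28,35,42,49,56,63,71,71,71,71]
  gripper: [0.085,0.085,0.085,0.085,0.085,0.085,0.085,0.085,0.085,0.085,0.085,0.085,0.085]

```text
t: 9.98
ee_pos: [0.4558, -0.1736, 0.2704]
eef_rot: [-180.0, 0.0, 53.8]
wrist_force: [0.3, 0.2, -0.3]
grip_width: 0.0847
grasp_force: 0.0
```

```bash
python3 - <<'E'
from h import *
s=get_state();print(s['qpos'],s['ee_pos'],s['eef_rot'])
w=snap('wrist','w4.png'); print(proj(w,[.485,-.1365,.02]),proj(w,[.43,-.212,.02]))
E
```

```text
[-36.85157074   2.04273023  52.6442984  112.50258202  -1.75811373
  66.3037222  -19.76456254] [ 0.45575458 -0.17364419  0.27035105] [-1.79970954e+02  2.55341543e-02  5.37525127e+01]
[317.54896595 134.40671024] [317.67082947 196.92546613]
```

View pics/w4.png

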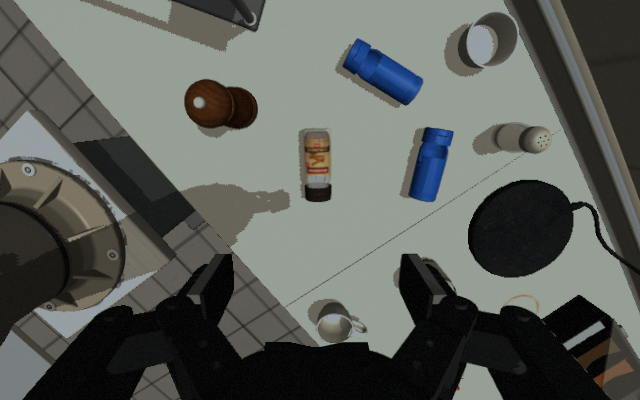

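The wrist view shows the jar aligned with the image vertical: bottom at (317,128), lid end at (318,202). Nothing stands within finger reach.

```bash
python3 - <<'E'
from h import *
w=load('w4.png');p=get_state()['ee_pos'];y=np.radians(53.75);tx=np.array([np.cos(y),np.sin(y)]);ty=np.array([np.sin(y),-np.cos(y)])
im=w['img']; 
g=im[110:215,290:345].astype(int); bg=np.median(im[110:215,270:295].reshape(-1,3),axis=0)
m=(np.abs(g-bg).sum(2)>60); 
for r in range(0,105,5): 
    c=np.nonzero(m[r])[0]; print(110+r, (290+c.min(),290+c.max()) if len(c) else None,end=' ')
c=np.nonzero(m[:,27])[0]; print('\nrows',110+c.min(),110+c.max())
for v in (128,202):
  for z in (.02,.03):
    X=plane(w,317.5,v,z)[:2]-p[:2]; print(v,z,X@tx,X@ty)
E
```

```text
110 None 115 None 120 None 125 None 130 (np.int64(300), np.int64(325)) 135 (np.int64(298), np.int64(329)) 140 (np.int64(298), np.int64(330)) 145 (np.int64(299), np.int64(330)) 150 (np.int64(299), np.int64(330)) 155 (np.int64(299), np.int64(330)) 160 (np.int64(299), np.int64(330)) 165 (np.int64(299), np.int64(330)) 170 (np.int64(300), np.int64(330)) 175 (np.int64(300), np.int64(330)) 180 (np.int64(300), np.int64(329)) 185 (np.int64(300), np.int64(331)) 190 (np.int64(300), np.int64(331)) 195 (np.int64(302), np.int64(331)) 200 (np.int64(290), np.int64(328)) 205 None 210 None 
rows 128 201
128 0.02 0.05624798045950156 0.0014780760027469986
128 0.03 0.05671795344054571 0.0014450546848370732
202 0.02 -0.05422977067490762 0.001594557675713789
202 0.03 -0.05114738141077739 0.0015587819695581286
```

Request:
move_arm:
  linear:
    - [-0.022,0.001,0.05]
    - [-0.044,0.0015,0.1]
    - [-0.044,0.0015,0.15]
    - [-0.044,0.0015,0.2]
    - [-0.044,0.0015,0.25]
    - [-0.044,0.0015,0.275]
    - [-0.044,0.0015,0.285]
    - [-0.044,0.0015,0.295]
    - [-0.044,0.0015,0.3]
    - [-0.044,0.0015,0.3]
  turn: [0,0,0,0,0,0,0,0,0,0]
  gripper: [0.085,0.085,0.085,0.085,0.085,0.085,0.085,0.085,0.085,0.085]

```text
t: 11.28
ee_pos: [0.4311, -0.2109, -0.029]
eef_rot: [180.0, -0.0, 53.6]
wrist_force: [0.4, 0.1, 0.7]
grip_width: 0.085
grasp_force: 0.0
```

```bash
python3 - <<'E'
from h import *
w=snap('wrist','w5.png'); b=snap('scene','sc5.png')
cv2.imwrite('pics/c5.png',np.hstack([cv2.resize(w['img'][60:340,140:500],(420,327)),cv2.resize(b['img'][180:300,230:370],(380,327),interpolation=cv2.INTER_CUBIC)])[:,:,::-1])
E
```

```text
(no output)
```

View pics/c5.png

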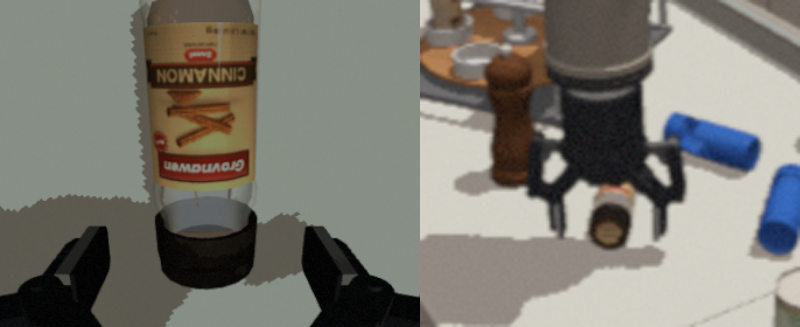

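The jar lid is centred between the open fingers, and the tips are just above the worktop. I'll grip lightly near the lid end and lift in an arc so the jar can swing.

Request:
move_arm:
  linear:
    - [0,0,0]
    - [0,0,0]
    - [0,0,0]
    - [0,0,0]
    - [0,0,0]
    - [0,0,0]
    - [0.001,0,-0.01]
    - [0.002,0,-0.02]
    - [0.005,0,-0.03]
    - [0.008,0,-0.04]
    - [0.013,0,-0.05]
    - [0.013,0,-0.05]
  turn: [0,0,0,0,0,0,0,0,0,0,0,0]
  gripper: [0.03,0.03,0.03,0.03,0.03,0.03,0.03,0.03,0.03,0.03,0.03,0.03]
  newtons: 20

```text
t: 12.88
ee_pos: [0.4393, -0.2001, 0.0214]
eef_rot: [179.9, -0.0, 53.7]
wrist_force: [0.2, -0.4, -1.6]
grip_width: 0.0397
grasp_force: 20.5
```

```bash
python3 - <<'E'
from h import *
w=snap('wrist','w6.png'); b=snap('scene','sc6.png')
cv2.imwrite('pics/c6.png',np.hstack([cv2.resize(w['img'][60:340,140:500],(420,327)),cv2.resize(b['img'][180:300,230:370],(380,327),interpolation=cv2.INTER_CUBIC)])[:,:,::-1])
E
```

```text
(no output)
```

View pics/c6.png

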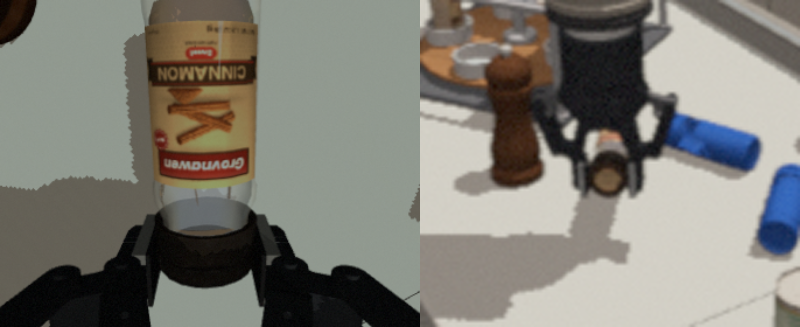

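The jar came up horizontal without swinging. I'll use the fixed cover edge to rotate it: push the jar's bottom end under the right-hand cover edge, then lift and move in so the edge swings the bottom down. First to the standoff.

Request:
move_arm:
  linear:
    - [0,0,-0.05]
    - [0,0,-0.1]
    - [0.03,0.01,-0.11]
    - [0.06,0.019,-0.11]
    - [0.1,0.031,-0.11]
    - [0.14,0.044,-0.11]
    - [0.18,0.057,-0.11]
    - [0.22,0.069,-0.11]
    - [0.26,0.082,-0.11]
    - [0.3,0.095,-0.11]
    - [0.334,0.1055,-0.11]
    - [0.334,0.1055,-0.11]
    - [0.334,0.1055,-0.08]
    - [0.334,0.1055,-0.05]
    - [0.334,0.1055,-0.041]
    - [0.334,0.1055,-0.041]
  turn: [0,0,-5,-12,-20,-28,-36,-44,-52,-60,-67,-70.6,-70.6,-70.6,-70.6,-70.6]
  gripper: [0.03,0.03,0.03,0.03,0.03,0.03,0.03,0.03,0.03,0.03,0.03,0.03,0.03,0.03,0.03,0.03]

```text
t: 14.98
ee_pos: [0.7212, 0.0056, 0.0613]
eef_rot: [-179.9, -0.0, 124.2]
wrist_force: [0.1, -0.3, -1.4]
grip_width: 0.0395
grasp_force: 20.8
```

```bash
cat >> h.py <<'E'
C=np.array([.5385,.2325]);T=np.radians(34.4);CX=np.array([np.cos(T),np.sin(T)]);CY=np.array([-np.sin(T),np.cos(T)])
def tilt(f):
    "label (warm coloured) row/col extent in wrist picture"
    w=snap('wrist',f); s=get_state(); p=s['ee_pos'];print('ee',p.round(4),s['eef_rot'].round(1),'car',((p[:2]-C)@CX).round(4),((p[:2]-C)@CY).round(4),s['wrist_force'].round(1),s['grip_width'].round(4),s['grasp_force'].round(1))
    hsv=cv2.cvtColor(w['img'],cv2.COLOR_RGB2HSV)
    m=cv2.inRange(hsv,(5,60,70),(30,255,255)); m[:, :230]=0;m[:,400:]=0;m[:60]=0
    n,l,st,ce=cv2.connectedComponentsWithStats(m)
    for i in np.argsort(-st[1:,4])[:2]+1: print('warm',st[i],ce[i].round(1))
    return w
E
python3 - <<'E'
from h import *
w6=load('w6.png');hsv=cv2.cvtColor(w6['img'],cv2.COLOR_RGB2HSV)
m=cv2.inRange(hsv,(5,60,70),(30,255,255));m[:, :230]=0;m[:,400:]=0;m[:60]=0
n,l,st,ce=cv2.connectedComponentsWithStats(m)
for i in np.argsort(-st[1:,4])[:2]+1: print('before',st[i],ce[i].round(1))
tilt('w7.png')
E
```

```text
before [ 267  113   93  109 5984] [314.1 167. ]
before [ 264   60   97   70 4444] [309.6  97.5]Traceback (most recent call last):
  File "<stdin>", line 6, in <module>
  File "h.py", line 17, in tilt
    w=snap('wrist',f); s=get_state(); p=s['ee_pos'];print('ee',p.round(4),s['eef_rot'].round(1),'car',((p[:2]-C)@CX).round(4),((p[:2]-C)@CY).round(4),s['wrist_force'].round(1),s['grip_width'].round(4),s['grasp_force'].round(1))
                                                                                                                                                                                ^^^^^^^^^^^^^^^^^^^^^
AttributeError: 'float' object has no attribute 'round'
```

Request:
move_arm:
  linear:
    - [0.03,0,0]
    - [0.06,0,0]
    - [0.085,0,0]
    - [0.095,0,0]
    - [0.095,0,0]
  turn: [0,0,0,0,0]
  gripper: [0.03,0.03,0.03,0.03,0.03]

```text
t: 15.65
ee_pos: [0.6685, 0.0847, 0.0626]
eef_rot: [179.9, 0.0, 124.3]
wrist_force: [-0.4, -0.1, -0.5]
grip_width: 0.0399
grasp_force: 20.8
```

```bash
sed -i "s/s\['grasp_force'\].round(1)/s['grasp_force']/;s/s\['grip_width'\].round(4)/s['grip_width']/" h.py; python3 -c "
from h import *
tilt('w8.png')"
```

```text
ee [0.6688 0.0838 0.0624] [180.    0.  124.2] car 0.0235 -0.1963 [ 0.1 -0.3 -1. ] 0.03916658920849361 20.794385746121407
warm [ 273  123   84   88 4909] [315.3 161.7]
warm [ 359   60   41   55 1663] [377.  83.]
```

No contact on the way in. Now I lift so the cover edge pushes the bottom end down.

Request:
move_arm:
  linear:
    - [0,0,-0.01]
    - [0,0,-0.02]
    - [0,0,-0.03]
    - [0,0,-0.04]
    - [0,0,-0.046]
  turn: [0,0,0,0,0]
  gripper: [0.03,0.03,0.03,0.03,0.03]

```text
t: 16.32
ee_pos: [0.6681, 0.0846, 0.1085]
eef_rot: [180.0, -0.0, 124.2]
wrist_force: [0.1, -0.3, -3.2]
grip_width: 0.0399
grasp_force: 24.1
```

```bash
python3 -c "
from h import *
tilt('w9.png')"
```

```text
ee [0.6685 0.0845 0.109 ] [179.9   0.  124.2] car 0.0236 -0.1956 [ 0.8 -1.1 -2. ] 0.03989870561437845 24.21723112463951
warm [ 230   60  170   70 5489] [325.5  89.5]
warm [ 281  141   71   62 2010] [316.8 170.8]
```

Request:
move_arm:
  linear:
    - [0,0,-0.01]
    - [0,0,-0.02]
    - [0.002,0,-0.032]
    - [0.005,0,-0.044]
    - [0.01,0,-0.052]
    - [0.015,0,-0.059]
    - [0.02,0,-0.059]
    - [0.024,0,-0.059]
    - [0.028,0,-0.059]
    - [0.028,0,-0.059]
  turn: [0,0,0,0,0,0,0,0,0,0]
  gripper: [0.03,0.03,0.03,0.03,0.03,0.03,0.03,0.03,0.03,0.03]

```text
t: 17.62
ee_pos: [0.652, 0.1079, 0.1665]
eef_rot: [-180.0, -0.0, 124.2]
wrist_force: [1.0, -1.0, -1.0]
grip_width: 0.04
grasp_force: 25.1
```

```bash
python3 -c "
from h import *
w=tilt('w10.png'); b=snap('scene','sc10.png'); 
p=get_state()['ee_pos']; a=p+[0,0,.05]
print('scene lid/bottom if vertical',proj(b,a+[0,0,.006]),proj(b,a-[0,0,.098]))
h=np.append(CY,0)
print('wrist bottom if tilt 90,80,70,45',[proj(w,a+.098*(np.sin(t)*np.array([0,0,-1])+np.cos(t)*h)).round(0) for t in np.radians([90,80,70,45])])
"
```

```text
ee [0.6521 0.1078 0.1665] [-180.    -0.   124.2] car 0.0233 -0.1671 [ 0.7 -0.7 -2. ] 0.039570144127541736 25.043515227735043
warm [ 230   60  167   94 6464] [313.3 105.9]
warm [ 290  251   53   49 1832] [315.4 274.7]
scene lid/bottom if vertical [310.03237086 143.77651809] [311.14607423 173.95537277]
wrist bottom if tilt 90,80,70,45 [array([316., 212.]), array([316., 192.]), array([316., 172.]), array([316., 125.])]
```

```bash
python3 -c "
from h import *
w6=load('w6.png');p=np.array([.4393,-.2001,.0214]);y=np.radians(53.7);h=np.array([np.cos(y),np.sin(y),0])
for v in (77,218):
  X=plane(w6,316,v,p[2]+.07)-p; print('label along',v,X@h)
w=load('w10.png');a=np.array([.6521,.1078,.2165]);h=np.append(CY,0);z=np.array([0,0,1.])
for t in (50,60,70,80,85,90,95):
  r=np.radians(t);d=-np.sin(r)*z+np.cos(r)*h;n=np.cos(r)*z+np.sin(r)*h
  print(t,[proj(w,a+l*d+q*n).round(0)[1] for l,q in ((-.0065,.02),(.0135,.02),(.03,.0205),(.04,.0205),(.09,.0205),(.098,.0205))])
im=w['img']
for v in range(100,345,6): print(v,im[v,310:322].reshape(-1,3).mean(0).astype(int), im[v,296:304].mean(0).astype(int))
"
```

```text
label along 77 0.08765827996058831
label along 218 0.03804098867880895
50 [np.float64(277.0), np.float64(234.0), np.float64(203.0), np.float64(186.0), np.float64(118.0), np.float64(109.0)]
60 [np.float64(268.0), np.float64(230.0), np.float64(203.0), np.float64(189.0), np.float64(135.0), np.float64(128.0)]
70 [np.float64(260.0), np.float64(228.0), np.float64(206.0), np.float64(195.0), np.float64(153.0), np.float64(148.0)]
80 [np.float64(252.0), np.float64(228.0), np.float64(211.0), np.float64(202.0), np.float64(171.0), np.float64(167.0)]
85 [np.float64(249.0), np.float64(228.0), np.float64(213.0), np.float64(206.0), np.float64(180.0), np.float64(177.0)]
90 [np.float64(246.0), np.float64(229.0), np.float64(217.0), np.float64(211.0), np.float64(190.0), np.float64(187.0)]
95 [np.float64(243.0), np.float64(230.0), np.float64(220.0), np.float64(216.0), np.float64(199.0), np.float64(197.0)]
100 [119  97  77] [116  96  76]
106 [118  97  77] [115  95  75]
112 [118  98  78] [116  95  76]
118 [118  98  77] [116  95  76]
124 [118  97  77] [115  95  76]
130 [117  96  76] [115  95  76]
136 [117  9
[... 321 characters left out ...]
8 177 171]
202 [65 60 54] [150 157 150]
208 [46 34 20] [40 32 22]
214 [108 101  84] [43 27 20]
220 [77 61 43] [99 89 73]
226 [7 6 4] [43 38 31]
232 [7 6 6] [7 7 5]
238 [37 26 15] [19 14  9]
244 [40 28 18] [33 24 14]
250 [34 23 14] [34 22 13]
256 [101  54  34] [40 25 16]
262 [112  90  57] [112  90  57]
268 [78 61 38] [110  87  55]
274 [120  96  61] [120  96  61]
280 [74 57 35] [109  87  55]
286 [128 102  65] [129 103  66]
292 [141 123  79] [112  88  56]
298 [167 176 117] [55 37 23]
304 [60 41 26] [59 40 24]
310 [59 40 24] [118 119 108]
316 [168 177 166] [168 178 166]
322 [168 178 166] [168 177 166]
328 [168 177 167] [168 178 166]
334 [167 177 166] [168 177 167]
340 [168 177 166] [168 177 166]
```

```bash
cat >> h.py <<'E'
from scipy.optimize import least_squares
def fit(w,vb,vf,vr,ee,yaw,col=316):
    "planar pose of held jar from rows of bottom front rim, lid front rim, lid rear rim"
    y=np.radians(yaw);h=np.array([np.cos(y),np.sin(y),0]);z=np.array([0,0,1.])
    def pts(q):
        r=q[2];d=-np.sin(r)*z+np.cos(r)*h;n=np.cos(r)*z+np.sin(r)*h;L=ee+q[0]*h+q[1]*z
        return L,d,[L+.105*d+.0205*n,L+.02*n,L-.02*n]
    f=lambda q:[proj(w,X)[1]-v for X,v in zip(pts(q)[2],(vb,vf,vr))]
    s=least_squares(f,[0,.055,1.57]);L,d,_=pts(s.x);B=L+.105*d
    print('lid u,z rel ee',s.x[:2].round(4),'tilt',np.degrees(s.x[2]).round(1),'res',s.cost,'bottom rel ee: along x',((B-ee)@h).round(4),'z',(B-ee)[2].round(4))
E
python3 -c "
from h import *
w=load('w10.png');im=w['img'].astype(int)
for v in list(range(198,216))+list(range(222,244))+list(range(292,318)): print(v,im[v,312:322].mean(0).astype(int),end=' | ')
ee=np.array([.6521,.1078,.1665]);print()
for vb in (202,204): 
  for vf in (227,237): 
    for vr in (300,313): print(vb,vf,vr,end=' ');fit(w,vb,vf,vr,ee,124.2)
"
```

```text
198 [126 131 126] | 199 [97 97 91] | 200 [80 74 69] | 201 [74 67 63] | 202 [63 59 53] | 203 [39 31 24] | 204 [35 24 13] | 205 [36 23 11] | 206 [36 21 10] | 207 [41 26 14] | 208 [47 35 20] | 209 [42 31 18] | 210 [37 23 17] | 211 [40 23 17] | 212 [41 21 13] | 213 [48 35 21] | 214 [113 106  88] | 215 [119 114  97] | 222 [43 33 23] | 223 [13 10  7] | 224 [6 6 4] | 225 [8 6 5] | 226 [7 6 4] | 227 [7 6 4] | 228 [8 7 4] | 229 [6 5 4] | 230 [4 4 3] | 231 [7 6 5] | 232 [7 6 6] | 233 [9 7 5] | 234 [7 7 6] | 235 [24 15 10] | 236 [35 24 15] | 237 [37 25 15] | 238 [37 25 15] | 239 [40 28 18] | 240 [39 27 16] | 241 [41 27 17] | 242 [41 28 18] | 243 [39 27 16] | 292 [136 112  72] | 293 [144 128  82] | 294 [151 138  89] | 295 [153  98  63] | 296 [167 114  72] | 297 [167 165 106] | 298 [167 176 117] | 299 [159 167 115] | 300 [110 106  73] | 301 [61 43 29] | 302 [61 43 28] | 303 [61 42 27] | 304 [60 41 26] | 305 [60 40 24] | 306 [60 40 23] | 307 [61 40 23] | 308 [61 41 24] | 309 [61 40 23] | 310 [60 41 24] | 311 [58 39 23] | 312 [57 39 24] | 313 [101  98  88] | 314 [154 160 149] | 315 [167 177 166] | 
[... 319 characters left out ...]
2  0.0215] tilt 96.2 res 1.0387013580579205e-23 bottom rel ee: along x -0.0235 z -0.0829
202 237 313 lid u,z rel ee [-0.0009  0.0473] tilt 98.1 res 8.481832452936319e-27 bottom rel ee: along x -0.0156 z -0.0567
204 227 300 lid u,z rel ee [-0.0003  0.0365] tilt 101.2 res 3.738872524611024e-24 bottom rel ee: along x -0.0206 z -0.0665
204 227 313 lid u,z rel ee [0.0082 0.0578] tilt 102.1 res 4.8467614016778965e-27 bottom rel ee: along x -0.0139 z -0.0449
204 237 300 lid u,z rel ee [-0.0128  0.0204] tilt 97.2 res 1.1713006720721583e-26 bottom rel ee: along x -0.0258 z -0.0838
204 237 313 lid u,z rel ee [-0.0014  0.0465] tilt 98.9 res 1.454028420503369e-26 bottom rel ee: along x -0.0176 z -0.0573
```

The jar has swung to about 97°, lid up and slightly past vertical. Next I back off, go up and move over the cup, turning so the fingers close along the window's wide direction.

Request:
move_arm:
  linear:
    - [-0.008,0,0]
    - [-0.008,0,-0.04]
    - [-0.008,0,-0.095]
    - [0.01,-0.013,-0.095]
    - [0.028,-0.026,-0.095]
    - [0.045,-0.039,-0.095]
    - [0.062,-0.052,-0.095]
    - [0.08,-0.065,-0.095]
    - [0.097,-0.079,-0.095]
    - [0.114,-0.092,-0.095]
    - [0.132,-0.105,-0.095]
    - [0.15,-0.118,-0.095]
    - [0.1665,-0.132,-0.095]
    - [0.1665,-0.132,-0.095]
    - [0.1665,-0.132,-0.095]
    - [0.1665,-0.132,-0.095]
  turn: [0,0,0,-8,-16,-24,-32,-40,-48,-56,-64,-72,-80,-86,-90,-90]
  gripper: [0.03,0.03,0.03,0.03,0.03,0.03,0.03,0.03,0.03,0.03,0.03,0.03,0.03,0.03,0.03,0.03]
  newtons: 25

```text
t: 19.73
ee_pos: [0.4496, 0.1707, 0.2617]
eef_rot: [180.0, -0.0, -145.8]
wrist_force: [-0.0, 0.8, -0.7]
grip_width: 0.04
grasp_force: 26.0
```

```bash
python3 -c "
from h import *
w=tilt('w11.png');im=w['img'].astype(int);b=snap('scene','sc11.png')
for v in list(range(190,244,1))+list(range(296,318)): print(v,im[v,312:322].mean(0).astype(int),end=' | ')
print()
ee=get_state()['ee_pos']
for vb in (199,203): fit(w,vb,235,313,ee,get_state()['eef_rot'][2])
for r in (20,27): pass
c=C-.095*CX; print('cup rim wrist',[proj(w,[*(c+.028*q),.048]).round(0) for q in (CX,-CX,CY,-CY)])
"
```

```text
ee [0.4496 0.1707 0.2617] [ 180.    -0.  -145.9] car -0.1083 -0.0008 [-0.   0.1 -2.6] 0.03969470595393513 26.008500941097736
warm [ 254  158   56   94 2484] [279.5 194.8]
warm [ 324  158   56   94 2429] [353.7 193.2]
190 [159 168 174] | 191 [158 167 171] | 192 [149 154 156] | 193 [130 129 121] | 194 [112 108  99] | 195 [86 84 77] | 196 [57 54 48] | 197 [38 31 22] | 198 [36 23 15] | 199 [30 19 11] | 200 [24 16  8] | 201 [26 18 10] | 202 [31 21 11] | 203 [31 19  8] | 204 [30 18  7] | 205 [32 19  9] | 206 [40 28 15] | 207 [43 33 20] | 208 [34 22 13] | 209 [32 19 14] | 210 [38 23 19] | 211 [36 16 11] | 212 [42 30 19] | 213 [93 85 69] | 214 [113 107  91] | 215 [94 87 73] | 216 [71 59 45] | 217 [68 53 37] | 218 [72 56 39] | 219 [72 57 40] | 220 [72 57 40] | 221 [72 57 40] | 222 [41 31 21] | 223 [13 10  8] | 224 [6 6 3] | 225 [7 6 4] | 226 [6 6 5] | 227 [9 8 6] | 228 [7 6 5] | 229 [9 6 6] | 230 [8 8 8] | 231 [6 4 4] | 232 [5 4 3] | 233 [5 5 3] | 234 [4 3 3] | 235 [6 6 5] | 236 [17 12  7] | 237 [31 19 10] | 238 [35 23 14] | 239 [35 24 14] | 240 [35 23 14] | 241 [36 24 14] | 242 [36 26 16] | 243 [37 25 16] | 296 [155  76  49] | 297 [158 133  85] | 298 [159 167 108] | 299 [157 166 109] | 300 [135 139  97] | 301 [71 59 39] | 302 [57 40 27] | 303 [57 39 26] | 304 [57 38 24] | 305 [55 37 23] | 306 [57 37 23] | 307 [56 37 22] | 308 [56 37 22] | 309 [55 36 21] | 310 [56 36 22] | 311 [54 36 21] | 312 [54 36 22] | 313 [82 34 23] | 314 [132  28  22] | 315 [153  23  20] | 316 [153 116 111] | 317 [159 168 163] | 
lid u,z rel ee [0.0013 0.051 ] tilt 97.6 res 2.1002632740604218e-26 bottom rel ee: along x -0.0125 z -0.0531
lid u,z rel ee [0.0005 0.0494] tilt 99.2 res 7.108583389127582e-26 bottom rel ee: along x -0.0164 z -0.0542
cup rim wrist [array([317., 201.]), array([316., 161.]), array([337., 181.]), array([296., 181.])]
```

Request:
move_arm:
  linear:
    - [-0.006,0.001,0.03]
    - [-0.006,0.001,0.06]
    - [-0.006,0.001,0.09]
    - [-0.006,0.001,0.115]
    - [-0.006,0.001,0.135]
    - [-0.006,0.001,0.148]
    - [-0.006,0.001,0.152]
    - [-0.006,0.001,0.152]
  turn: [0,0,0,0,0,0,0,0]
  gripper: [0.03,0.03,0.03,0.03,0.03,0.03,0.03,0.03]

```text
t: 20.82
ee_pos: [0.4541, 0.1752, 0.11]
eef_rot: [-180.0, 0.0, -145.8]
wrist_force: [0.3, -0.2, -0.8]
grip_width: 0.0396
grasp_force: 26.1
```

```bash
python3 -c "
from h import *
w=tilt('w12.png');im=w['img'].astype(int);b=snap('scene','sc12.png')
for v in list(range(120,214,3)): print(v,im[v,312:322].mean(0).astype(int),end=' | ')
print()
ee=get_state()['ee_pos']
for vb in (192,194,196): fit(w,vb,236,313,ee,get_state()['eef_rot'][2])
c=C-.095*CX; print('cup rim wrist',[proj(w,[*(c+.028*q),.048]).round(0) for q in (CX,-CX,CY,-CY)])
# columns across cup rim row
for v in (165,175): print(v,[im[v,u].mean().astype(int) for u in range(250,390,3)])
"
```

```text
ee [0.4542 0.1753 0.1102] [-180.     0.  -145.8] car -0.1018 0.0004 [ 0.5  0.3 -1.6] 0.03940970599283831 26.07281271368265
warm [ 290  190  110   64 3251] [368.1 218.6]
warm [ 230  190   58   66 3023] [256.2 218.8]
120 [127 122 110] | 123 [126 122 109] | 126 [127 122 109] | 129 [127 123 110] | 132 [127 123 110] | 135 [127 123 110] | 138 [128 123 111] | 141 [127 123 110] | 144 [44 45 43] | 147 [50 52 52] | 150 [51 52 51] | 153 [53 55 54] | 156 [52 53 52] | 159 [53 54 53] | 162 [52 53 52] | 165 [48 42 37] | 168 [91 62 35] | 171 [76 75 71] | 174 [100 100  94] | 177 [105 103  99] | 180 [101  99  94] | 183 [106 104  99] | 186 [105 103  98] | 189 [84 83 78] | 192 [145 140 128] | 195 [112 109  99] | 198 [42 28 19] | 201 [30 20 12] | 204 [36 22  9] | 207 [50 39 24] | 210 [44 26 22] | 213 [115 107  88] | 
lid u,z rel ee [0.0022 0.0524] tilt 94.4 res 1.1713006720721583e-26 bottom rel ee: along x -0.0058 z -0.0523
lid u,z rel ee [0.0017 0.0515] tilt 95.2 res 2.0194839173657902e-27 bottom rel ee: along x -0.0078 z -0.0531
lid u,z rel ee [0.0012 0.0507] tilt 96.0 res 1.6155871338926322e-26 bottom
[... 806 characters left out ...]
nt64(164), np.int64(166), np.int64(165), np.int64(164), np.int64(165), np.int64(168), np.int64(167), np.int64(167), np.int64(166), np.int64(166), np.int64(166), np.int64(167), np.int64(168), np.int64(167), np.int64(168), np.int64(166), np.int64(169), np.int64(168), np.int64(167), np.int64(167), np.int64(104), np.int64(102), np.int64(102), np.int64(102), np.int64(103), np.int64(102), np.int64(102), np.int64(101), np.int64(103), np.int64(102), np.int64(102), np.int64(103), np.int64(101), np.int64(101), np.int64(103), np.int64(100), np.int64(103), np.int64(102), np.int64(102), np.int64(101), np.int64(102), np.int64(101), np.int64(100), np.int64(101), np.int64(101), np.int64(101), np.int64(100)]
```

Request:
move_arm:
  linear:
    - [0,0,0.006]
    - [0,0,0.012]
    - [0,0,0.018]
    - [0,0,0.022]
    - [0,0,0.022]
  turn: [0,0,0,0,0]
  gripper: [0.03,0.03,0.03,0.03,0.03]

```text
t: 21.55
ee_pos: [0.4537, 0.175, 0.0873]
eef_rot: [180.0, -0.0, -145.8]
wrist_force: [-0.6, 0.1, -1.7]
grip_width: 0.0395
grasp_force: 26.1
```

Request:
move_arm:
  linear:
    - [0,0,0.003]
    - [0,0,0.005]
    - [0,0,0.007]
    - [0,0,0.007]
  turn: [0,0,0,0]
  gripper: [0.03,0.03,0.03,0.03]

```text
t: 22.05
ee_pos: [0.4538, 0.1751, 0.0805]
eef_rot: [-180.0, -0.0, -145.8]
wrist_force: [-0.1, -0.2, -1.6]
grip_width: 0.0395
grasp_force: 26.1
```

Request:
move_arm:
  linear:
    - [0,0,0.002]
    - [0,0,0.003]
    - [0,0,0.003]
  turn: [0,0,0]
  gripper: [0.03,0.03,0.03]

```text
t: 22.42
ee_pos: [0.4544, 0.1755, 0.078]
eef_rot: [-180.0, 0.1, -145.8]
wrist_force: [-0.5, 0.6, 5.2]
grip_width: 0.0397
grasp_force: 26.7
```

Request:
move_arm:
  linear:
    - [0,0,0.001]
    - [0,0,0.002]
    - [0,0,0.002]
  turn: [0,0,0]
  gripper: [0.03,0.03,0.03]

```text
t: 22.8
ee_pos: [0.4562, 0.1765, 0.0774]
eef_rot: [-180.0, 0.3, -145.8]
wrist_force: [1.0, 1.3, 24.2]
grip_width: 0.0397
grasp_force: 28.7
```

Floor contact is at ee z ≈ 0.078. I'll ease off, release gently and rise.

Request:
move_arm:
  linear:
    - [0,0,-0.002]
    - [0,0,-0.002]
    - [0,0,-0.002]
    - [0,0,-0.002]
    - [0,0,-0.002]
    - [0,0,-0.002]
    - [0,0,-0.002]
    - [0,0,-0.002]
    - [0,0,-0.002]
  turn: [0,0,0,0,0,0,0,0,0]
  gripper: [0.035,0.041,0.043,0.046,0.05,0.055,0.06,0.06,0.06]

```text
t: 23.92
ee_pos: [0.4539, 0.1752, 0.0777]
eef_rot: [180.0, -0.0, -145.8]
wrist_force: [-0.2, -0.7, -0.1]
grip_width: 0.0603
grasp_force: 0.0
```

```bash
python3 -c "
from h import *
w=tilt('w13.png');im=w['img'].astype(int)
for v in list(range(185,325,2)): print(v,im[v,312:322].mean(0).astype(int),end=' | ')
"
```

```text
ee [0.4539 0.1752 0.0777] [ 180.     0.  -145.8] car -0.1022 0.0005 [-0.   0.4 -0.1] 0.06008943877418457 0.0
warm [ 324  212   76  140 4619] [366.8 277.8]
warm [ 230  212   75  139 4485] [263.2 276.6]
185 [56 55 52] | 187 [66 66 62] | 189 [97 96 91] | 191 [104 103  98] | 193 [114 114 108] | 195 [116 114 109] | 197 [115 114 108] | 199 [112 110 105] | 201 [111 110 104] | 203 [116 114 108] | 205 [119 117 111] | 207 [116 114 109] | 209 [111 110 104] | 211 [91 90 85] | 213 [60 45 27] | 215 [56 45 28] | 217 [46 27 22] | 219 [55 31 25] | 221 [57 42 26] | 223 [143 134 113] | 225 [104  92  74] | 227 [87 69 47] | 229 [92 74 54] | 231 [94 76 55] | 233 [90 74 54] | 235 [73 60 44] | 237 [10  8  6] | 239 [12 10  7] | 241 [13 12  8] | 243 [13 11  9] | 245 [15 13 11] | 247 [11  9  8] | 249 [10 10  8] | 251 [9 8 6] | 253 [11  9  8] | 255 [39 27 17] | 257 [43 30 18] | 259 [46 32 20] | 261 [48 35 24] | 263 [45 32 21] | 265 [44 30 19] | 267 [42 29 19] | 269 [40 28 19] | 271 [120  96  62] | 273 [120  91  59] | 275 [117  71  46] | 277 [126 101  64] | 279 [127 103  66] | 281 [129 104  67] | 283 [112  89  57] | 285 [81 62 38] | 287 [163 139  89] | 289 [190 173 113] | 291 [199 185 120] | 293 [199 186 121] | 295 [198 182 117] | 297 [118  91  57] | 299 [197 171 109] | 301 [199 196 126] | 303 [199 198 127] | 305 [199 200 129] | 307 [199 203 131] | 309 [199 179 116] | 311 [198 171 110] | 313 [188 196 129] | 315 [73 54 37] | 317 [71 49 32] | 319 [71 49 31] | 321 [72 49 30] | 323 [71 48 30] |
```

Request:
move_arm:
  linear:
    - [0,0,-0.01]
    - [0,0,-0.03]
    - [0,0,-0.06]
    - [0,0,-0.1]
    - [0,0,-0.15]
    - [0,0,-0.2]
    - [0,0,-0.2]
    - [0,0,-0.2]
  turn: [0,0,0,0,0,0,0,0]
  gripper: [0.06,0.06,0.06,0.06,0.06,0.06,0.06,0.06]

```text
t: 24.98
ee_pos: [0.4537, 0.175, 0.2779]
eef_rot: [180.0, 0.0, -145.8]
wrist_force: [1.0, -0.2, 0.1]
grip_width: 0.0599
grasp_force: 0.0
```

```bash
python3 -c "
from h import *
w=tilt('w14.png');im=w['img']
hsv=cv2.cvtColor(im,cv2.COLOR_RGB2HSV)
c=C-.095*CX
P=lambda q,z:proj(w,[*(c+q),z]).round(1)
print('pred lid top c',P(0*CX,.133),'edges',[P(.02*q,.133) for q in (CX,-CX,CY,-CY)],'cup rim',[P(.0285*q,.048) for q in (CX,-CX,CY,-CY)])
u0,v0=P(0*CX,.133).astype(int)
m=cv2.inRange(hsv,(3,70,20),(40,255,255));k=np.zeros_like(m);k[v0-60:v0+60,u0-60:u0+60]=1;m*=k
n,l,st,ce=cv2.connectedComponentsWithStats(m)
for i in np.argsort(-st[1:,4])[:4]+1: print(st[i],ce[i].round(1))
for v in range(v0-40,v0+44,2): print(v,im[v,u0-4:u0+5].mean(0).astype(int),end='|')
print()
for u in range(u0-50,u0+52,2): print(u,im[v0-3:v0+4,u].mean(0).astype(int),end='|')
"
```

```text
ee [0.4535 0.1749 0.2773] [ 180.    -0.  -145.8] car -0.1027 0.0005 [-0.1 -0.3 -1.5] 0.060010414518433704 0.0
warm [ 256  150  120  126 8625] [315.2 210.4]
warm [305 178  23  23 280] [316.9 187.6]
pred lid top c [315.4 189.5] edges [array([315.5, 206.2]), array([315.4, 172.2]), array([333. , 189.4]), array([297.9, 189.6])] cup rim [array([315.6, 193.7]), array([315.4, 154.2]), array([335.6, 174.3]), array([295.5, 174.4])]
[ 255  150  120   99 8282] [314.9 199.8]
[304 160  26  13 187] [316.3 165.6]
[362 206  11  25 158] [366.9 216.1]
[257 205   8  14  65] [259.8 210.4]
149 [114 112 106]|151 [78 57 38]|153 [128 133 131]|155 [132 130 124]|157 [132 128 120]|159 [83 78 69]|161 [34 23 12]|163 [40 28 16]|165 [63 53 40]|167 [81 69 53]|169 [20 16 11]|171 [6 6 4]|173 [51 35 21]|175 [61 42 26]|177 [57 39 24]|179 [122 102  65]|181 [153 118  75]|183 [156 145  93]|185 [129 105  66]|187 [156 149  96]|189 [156 157 100]|191 [135 108  68]|193 [156 163 105]|195 [156 166 108]|197 [156 133  86]|199 [105 101  66]|201 [57 37 23]|203 [56 37 22]|205 [89 58 32]|207 [116  76  41]|209 [111  73  39]|211 [132  86
[... 324 characters left out ...]
5 [75 48 25]|287 [74 48 24]|289 [75 48 25]|291 [78 51 26]|293 [131  86  45]|295 [131  86  45]|297 [132  89  51]|299 [97 73 51]|301 [49 34 22]|303 [50 34 21]|305 [72 61 39]|307 [156 161 103]|309 [156 161 103]|311 [154 146  93]|313 [151 142  90]|315 [151 138  88]|317 [151 138  89]|319 [151 137  87]|321 [152 136  87]|323 [156 149  95]|325 [143 136  87]|327 [80 67 43]|329 [50 33 21]|331 [47 33 21]|333 [77 52 29]|335 [131  86  45]|337 [132  86  47]|339 [131  85  45]|341 [131  87  46]|343 [131  85  44]|345 [131  85  45]|347 [131  85  44]|349 [131  86  46]|351 [131  86  45]|353 [131  86  45]|355 [132  86  46]|357 [130  85  45]|359 [131  86  45]|361 [131  86  46]|363 [131  86  46]|365 [131  86  45]|
```

The lid is centred at (316,188) against a predicted (315.4,189.5), so the jar stands upright in the cup. I'll check the handle angle, then hand in.

```bash
python3 -c "
from h import *
for n in ('top','scene'):
    s=snap(n,n+'15.png');im=s['img'].astype(int)
    ends=[proj(s,[*(C+q*.037*CY),.202]).round(1) for q in (-1,1)]
    m=((im[:,:,0]>90)&(im[:,:,1]<60)&(im[:,:,2]<60)).astype(np.uint8);k=np.zeros_like(m);a,b=np.mean(ends,0).astype(int);k[b-25:b+25,a-25:a+25]=1
    v,u=np.nonzero(m*k);print(n,ends,len(u))
    if len(u)>20: print(cv2.boxPoints(cv2.minAreaRect(np.c_[u,v].astype(np.float32))).round(0).tolist())
"
```

```text
top [array([212.5, 203.4]), array([189.6, 218.4])] 56
[[200.0, 209.0], [211.0, 202.0], [213.0, 206.0], [203.0, 213.0]]
scene [array([271.9, 147.7]), array([253. , 145.3])] 147
[[253.0, 154.0], [254.0, 146.0], [273.0, 147.0], [272.0, 156.0]]
```

```bash
python3 -c "
from h import *
print(job_done())"
```

```text
the job is handed in; nothing more can be done
None
```

I turned the empty cup in under the window and stood the spice jar upright in it, lid on top. The last camera check put the lid within about 2 mm of where it should be. I never touched the tin, salt shaker, ramekin or pepper mill, and I handed the job in at about 25 s of the 72 s allowed; the hand-in call gave no verdict.

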